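# Crank a pantry shelf's prop jack down onto its spreader pad

### The arm

A 6-joint arm with a two-finger parallel gripper is mounted at the origin on the work surface. World frame = base frame: x ahead of the robot, y to its left, z up, the work surface at z = 0. Lengths are in m, angles in rad, forces in N, time in s.
With the tool pointing down it reaches from about 0.35 to 0.925 m from the base axis. Payload 6.4 kg.
Tool frame: the origin (TCP) lies midway between the tips of the shut fingers; the grasp point (between the pads) lies 19 mm behind it; z points along the fingers, y is the line along which they close (so a half turn about z gives the same grasp; the last joint's range is limited). The gripper opens to 94 mm and grips with 3 to 60 N. Pads are 16 mm wide; open, the fingers measure 119 mm over their backs; the gripper's body (75 mm by 177 mm) begins 78 mm behind the grasp point.
Start: joints at [1.081, 0.245, 1.558, -0, 1.339, -0.174], TCP at [0.202, 0.618, 0.17] pointing down, gripper open.
Joint ranges: [-3.13, 3.13], [-1.02, 2.26], [0.13, 2.54], [-0.95, 4.09], [0.21, 2.88], [-2.74, 2.74]. Speed limits (rad/s): [2.57, 2.57, 3.14, 3.14, 3.14, 3.14].

### API

Orientations are given as a unit quaternion [x, y, z, w].
In Python, from plant import observe, camera, close_job gives the robot as it stands. The module is installed in compiled form; this text tells all that it offers.
- The arm moves only by the tool move_arm, never from a script. Its argument "series" is one flat list of numbers, 5 for each row, row after row: the opening, from -1 (shut) to 1 (fully open), so that 0 is half open, then the shift along the tool's x, y, z in m, then the turn about the tool's z in degrees. A call has 1 to 12 rows; each row is the pose to reach, as a shift and turn from the pose commanded when the call began, along the tool's axes at that moment; what a row does not reach only later rows make up. A row lasts 1/8 s, in which the tool goes at most 62.5 mm and 10.7 degrees, less where a joint would pass 70% of its speed; a pose out of reach is approached as far as the arm can. A call with a gripper value outside its range is refused whole. The fingers move at their own pace and stop on an object; "squeeze" is the grip in N (left out, the last holds). Time passes only in rows, so rows that repeat a pose let the fingers close. It gives the time, the measured TCP pose, the force, the opening and the grip force at its end, in the units of the state.
- observe(): the state, without advancing time (a new reading comes with each control period).
- camera(name): name is "scene" or "top" or "wrist"; returns a dict with "pixels" (480x640x3 uint8, blue, green, red), "intrinsics" (3x3 intrinsics, pixels), "R" (3x3) and "t" (3): a world point X has camera coordinates R X + t. Camera axes: x right, y down, z forward; pixel columns grow to the right and rows downward; lengths in m; the calibration is good to about 2 mm. A picture is of the moment at which its call begins. There is no depth.
- close_job(): hands the job in; it is judged then, once.
The state is a dict: "clock": time; "qpos": joint angles; "joint_velocities": joint speeds; "tau": joint torques, N m; "ee_pos": TCP position; "eef_rot": TCP orientation; "force": force on the tool from outside, world axes, zero at the start; "ft_torque": the same for the moment, N m; "opening": finger opening in m; "grip_force": force on a finger pad.
Only numpy, scipy, OpenCV 4.12 (cv2) and the standard library are available. Lean on these libraries where they do the work, as an engineer would, in place of code of your own. Each camera call takes 0.05 s, during which the arm holds its last target. There are 200 camera calls.

### The job

Bring the wooden spreader pad under the raised foot of the shelf's prop jack so that the foot will land on the middle of the yellow disc, and let go of the pad. Then turn the red-handled crank clockwise (seen from above) until you feel the foot meet the pad, and snug it up to a load of about 50 N (5 kg) on the pad; stay well short of 100 N, which would lift the shelf. Let go and leave the other things on the counter where they stand.

Things in the scene. Friction and masses are not known exactly. Their poses are not given: they have to be found in the camera images.
- stand: Fixed white half shelf (mm) whose left (+y) end is held by a grey upright prop jack. Origin on the counter under the jack's vertical axis; z up. The board runs 35 to 465 mm along -y, 260 deep in x (centred), 140 to 158 high; coffee maker 285 to 445 along -y, top at 435. The jack's +y side is open. Jack tube 38 across (collar 46), lower end 78 up; black gear head 54 across, top at 215.
- jack_axis (a point): Point on the counter under the jack's axis (= stand origin). Above it hangs the jack's ram (26 mm) with a round black rubber foot, 60 mm across; its underside starts 30 to 48 mm above the counter, and is not measured. Cranking clockwise from above lowers it 6 mm per radian (38 mm per turn), with travel to spare. The rubber gives 1 mm per 25 N.
- crank_axis (a point): Point on the jack's axis at the crank arm's mid height, 226 mm up (arm 222 to 230). Self-locking: turning the crank free takes about 0.5 N m of friction (7.7 N along the handle's circle), always against the motion; every 10 N on the foot adds 0.06 N m (0.92 N at the handle) when tightening. Let go, it stays put with up to 80 N on the foot.
- knob_top (a point): Centre of the top of the red crank handle: an upright plastic cylinder, 25 mm across and 55 mm tall (232 to 287 mm above the counter), that spins freely on its pin, so a gripper may hold it without turning with the crank. It travels on a circle of 65 mm radius about the jack's axis; it starts somewhere on the stand's +x half of it.
- pad: Loose wooden spreader pad, 0.35 kg, lying flat: plate 90 (x) x 220 (y) x 18 mm thick, from y = -45 to +175. Origin on its underside below the centre of the yellow disc (70 mm across). A green upright handle, 20 (x) x 40 (y) mm, stands on it with centre at y = +140, from 18 to 70 mm height; it clears the crank when the pad comes in from the jack's open side (pad y along the stand's +y).
- pad_spot (a point): Centre of the yellow disc on the pad's top face, 18 mm above its underside.
- pad_handle (a point): Centre of the top of the pad's green handle, 70 mm above the pad's underside, 140 mm along pad +y.
- cup: Bystander, leave alone: red plastic cup 110 tall, 84 across (mm); origin at the centre of its underside.
- jar: Bystander, leave alone: amber jar with a steel lid, 120 tall, 80 across (mm); origin at the centre of its underside.
- can: Bystander, leave alone: steel can, 105 tall, 74 across (mm); origin at the centre of its underside.
- bowl: Bystander, leave alone: blue bowl, 60 tall, 130 across (mm); origin at the centre of its underside.
- mug: Bystander, leave alone: white mug, 90 tall, 80 across, on the robot's side of the counter (mm); origin at the centre of its underside.
- screwdriver: Bystander, leave alone: screwdriver lying flat on the robot's side of the counter.
- carton: Bystander, leave alone: brown carton, 60 x 110 x 160 tall (mm); origin at the centre of its underside.
Mind the look-alikes: they are no part of the job. Leave any pink look-alike of the pad alone.

How it is judged:
By the outcome, as a careful person would: the job done as asked, in the order asked, and still so for the second after the job is handed in, with the robot touching nothing.
It also fails if it takes over 70 s, if anything falls off the work surface, if the arm or the gripper's body presses on something with over 40 N, if the wrist force passes 120 N, or if a joint passes its speed limit or range.

## Working session

There is one attempt and no reset: what is moved stays moved. The work goes in short steps, Python scripts to look and compute and a tool call to move; the robot and the scene stay as the last step left them, time stands still between calls to the robot, and variables do not carry over. Pictures are saved under pics/ and viewed, at most 10 in all, crops included, and the job is handed in when it is done.

Besides the shell and the picture viewer there is one more tool, called after ">>>" as name(argument=value, ...), one argument or row to a line, values as JSON. move_arm: Moves the arm, as the interface text tells. Its arguments: {"type":"object","properties":{"series":{"type":"array"},"squeeze":{"type":"number"}},"required":["series"]}

```bash
mkdir -p pics; cat > h.py <<'E'
import numpy as np, cv2
from plant import observe, camera
def ray(c,u,v):
    d=np.linalg.inv(c['intrinsics'])@[u,v,1]; R=np.array(c['R']); return -R.T@c['t'], R.T@d
def onz(c,u,v,z):
    o,d=ray(c,u,v); return o+d*(z-o[2])/d[2]
def proj(c,X):
    p=np.array(c['intrinsics'])@(np.array(c['R'])@X+c['t']); return p[:2]/p[2]
def tri(c1,p1,c2,p2):
    o1,d1=ray(c1,*p1);o2,d2=ray(c2,*p2)
    s=np.linalg.lstsq(np.c_[d1,-d2],o2-o1,rcond=None)[0]
    a,b=o1+s[0]*d1,o2+s[1]*d2; return (a+b)/2,np.linalg.norm(a-b)
def blobs(c,lo,hi,amin=60):
    h=cv2.cvtColor(c['pixels'],cv2.COLOR_BGR2HSV); m=cv2.inRange(h,np.array(lo),np.array(hi))
    n,l,s,ce=cv2.connectedComponentsWithStats(m)
    return [(s[i].tolist(),ce[i].round(1).tolist()) for i in range(1,n) if s[i,4]>=amin],l
E
python3 - <<'E'
from h import *
for n in("scene","top"):
    c=camera(n); cv2.imwrite(f"pics/{n}0.png",c['pixels'])
    print(n,-np.array(c['R']).T@c['t'])
    for k,lo,hi in(("green",(40,80,40),(85,255,255)),("yellow",(22,120,100),(35,255,255)),("red",(0,150,80),(6,255,255))):
        print(k,blobs(c,lo,hi)[0])
s=observe();print(s)
E
```

```text
scene [1.09146426 0.289471   1.57815728]
green [([432, 169, 15, 17, 108], [438.3, 176.2]), ([392, 262, 16, 9, 101], [400.0, 266.1])]
yellow []
red [([251, 228, 9, 9, 62], [254.8, 232.2]), ([276, 321, 33, 32, 343], [293.9, 340.3])]
top [0.29140681 0.08317929 1.44953541]
green [([220, 267, 17, 10, 123], [228.0, 271.2]), ([205, 399, 14, 18, 137], [211.4, 407.5])]
yellow []
red [([297, 134, 33, 32, 248], [311.9, 153.7]), ([379, 194, 11, 10, 82], [383.9, 198.4])]
{'clock': 0.1, 'qpos': array([ 1.08089909e+00,  2.45731317e-01,  1.55886926e+00, -7.09639929e-06,
        1.33869062e+00, -1.74127264e-01]), 'joint_velocities': array([-0.00010629, -0.00114344, -0.00269413,  0.00038859,  0.00095578,
        0.00109138]), 'tau': array([ 2.08132656e-04, -4.16913450e+01, -3.15527308e+01,  6.86973869e-02,
        3.09330015e-02, -8.42316194e-05]), 'ee_pos': array([0.20158777, 0.61732911, 0.16887615]), 'eef_rot': array([ 1.57228987e-01,  9.87561808e-01, -8.04016412e-04, -2.73552775e-04]), 'force': array([ 0.02446392,  0.71698096, -0.59501584]), 'ft_torque': array([-0.00872072,  0.01074523,  0.00380226]), 'grip_force': 0.0, 'opening': 0.0941459174430272}
```

View pics/scene0.png

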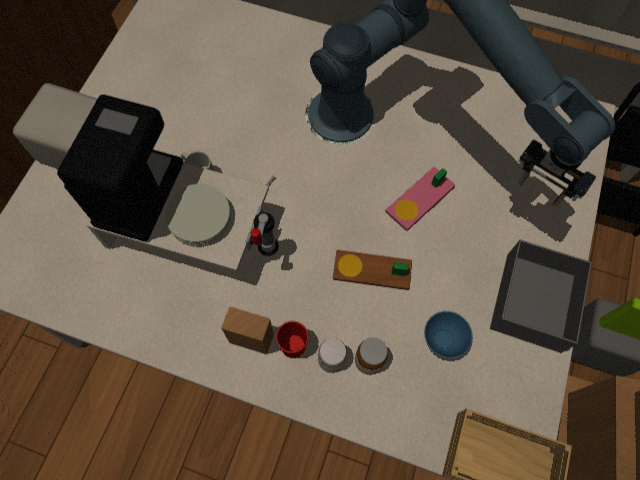

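View pics/top0.png

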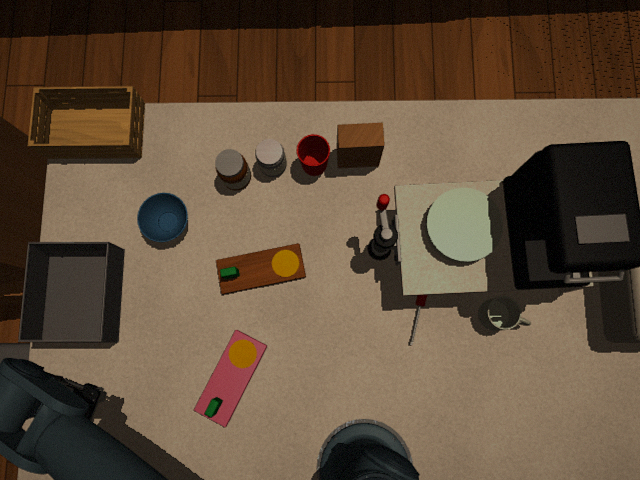

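The scene view shows the wooden pad's disc at (350,265), its handle at (400,268), and the crank knob at (255,235). In the top view the disc is at (286,263), the handle at (228,271), the knob at (384,200) and the jack head near (381,243). The pink pad is the decoy.

```bash
python3 - <<'E'
from h import *
cs={n:camera(n) for n in("scene","top")}
P={}
for n,c in cs.items():
    y=blobs(c,(17,200,100),(30,255,255),150)[0]; print(n,'yel',y)
    b,l=blobs(c,(5,100,40),(16,255,255),500); print('brown',b)
    g=blobs(c,(40,80,40),(85,255,255))[0]
    for s,ce in y: print(' disc',ce,onz(c,*ce,.018))
    for s,ce in g: print(' green',ce,onz(c,*ce,.06))
    r=[q for q in blobs(c,(0,150,80),(6,255,255))[0] if q[0][4]<120]
    print('knob',r,[onz(c,*q[1],.265) for q in r]); P[n]=r[0][1]
print('tri knob',tri(cs['scene'],P['scene'],cs['top'],P['top']))
c=cs['top']
for p in((395,184),(403,294),(381,243)):print(p,onz(c,*p,.158 if p[0]!=381 else .215))
a=cv2.resize(c['pixels'][170:310,340:500],None,fx=5,fy=5,interpolation=2)[:600]
a=cv2.convertScaleAbs(a[:, :800],alpha=1.6); cv2.imwrite('pics/t1.png',a[:,:500])
c=cs['scene'];a=cv2.convertScaleAbs(cv2.resize(c['pixels'][160:280,200:310],None,fx=5,fy=5,interpolation=2),alpha=1.6); cv2.imwrite('pics/s1.png',a)
i=[cv2.imread(f'pics/{k}1.png') for k in 'ts']
h=min(x.shape[0] for x in i); i=np.hstack([i[0][:h,:400],i[1][:h,:400]]); cv2.imwrite('pics/ts1.png',i)
E
```

```text
scene yel [([395, 200, 23, 20, 348], [406.1, 209.6]), ([338, 254, 24, 24, 443], [349.6, 265.2])]
brown [([526, 25, 114, 40, 1078], [584.0, 45.0]), ([584, 223, 56, 84, 3568], [613.4, 265.4]), ([333, 250, 79, 40, 1619], [374.9, 270.6]), ([222, 307, 49, 47, 1418], [245.7, 328.6]), ([0, 310, 450, 170, 37972], [150.7, 423.6]), ([556, 361, 84, 119, 7571], [601.4, 423.5])]
 disc [406.1, 209.6] [0.2701606  0.29861124 0.018     ]
 disc [349.6, 265.2] [0.49758215 0.19464116 0.018     ]
 green [438.4, 176.1] [0.15094546 0.35885275 0.06      ]
 green [399.7, 266.4] [0.46929962 0.33054696 0.06      ]
knob [([251, 228, 9, 9, 62], [254.9, 232.2])] [array([ 0.58833046, -0.03911094,  0.265     ])]
top yel [([272, 250, 27, 27, 595], [285.0, 263.0]), ([229, 340, 27, 28, 601], [242.3, 353.4])]
brown [([0, 11, 640, 148, 50281], [320.2, 66.4]), ([336, 122, 49, 27, 1105], [360.2, 134.8]), ([0, 148, 46, 56, 800], [24.4, 176.9]), ([216, 243, 90, 51, 2171], [256.7, 269.0])]
 disc [285.0, 263.0] [0.49967722 0.19690439 0.018     ]
 disc [242.3, 353.4] [0.27344716 0.30110962 0.018     ]
 green [227.9, 271.2] [0.47368377 0.33528654 0.06      ]
 green [211.4, 407.6] [0.14803083 0.36535026 0.06      ]
knob [([379, 194, 11, 10, 86], [383.8, 198.6])] [array([ 0.60258364, -0.03432852,  0.265     ])]
tri knob (array([ 0.59684897, -0.03277453,  0.28753459]), np.float64(0.001394505900965295))
(395, 184) [ 0.66596654 -0.07209141  0.158     ]
(403, 294) [ 0.40710477 -0.08301116  0.158     ]
(381, 243) [ 0.51462112 -0.03070488  0.215     ]
```

View pics/ts1.png

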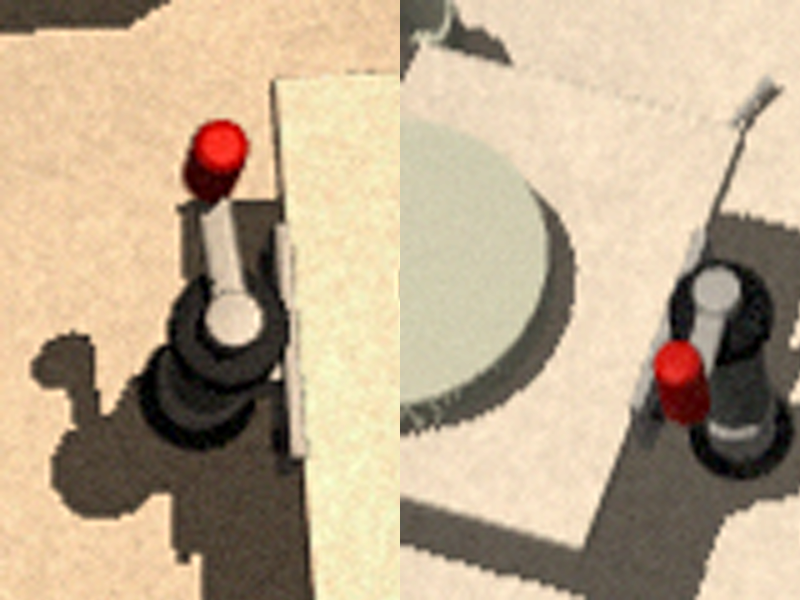

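The crop shows the hub at top (386.7,233.9) / scene (263.1,217.5), the knob top at top (383.9,199.1) / scene (255.7,232.3), and the board's left edge from (394.7,186) to (402,287) in the top view.

```bash
python3 - <<'E'
from h import *
s=camera('scene');t=camera('top')
H,e=tri(s,(263.1,217.5),t,(386.7,233.9));print('hub',H,e)
K,e2=tri(s,(255.7,232.3),t,(383.9,199.1));print('knob',K,e2, np.linalg.norm((K-H)[:2]))
for c,p in((s,(263.1,217.5)),(t,(386.7,233.9))):print('hub@.234',onz(c,*p,.234))
for c,p in((s,(255.7,232.3)),(t,(383.9,199.1))):print('knob@.287',onz(c,*p,.287))
# board edge, several rows
a,b=onz(t,394.7,186,.158),onz(t,402,287,.158); d=b-a; print('edge yaw deg',np.degrees(np.arctan2(d[1],d[0])))
# back/front edges top view: scene edges
a,b=onz(s,200+180/5,160+545/5,.158),onz(s,200+30/5,160+505/5,.158)
d2=a-b; print('front edge',d2,np.degrees(np.arctan2(d2[1],d2[0])))
# pad wood rect in each view
for c in(s,t):
    h=cv2.cvtColor(c['pixels'],cv2.COLOR_BGR2HSV); m=cv2.inRange(h,np.array((5,100,40)),np.array((30,255,255)))
    D=proj(c,np.array([.4986,.1958,.018]));n,l=cv2.connectedComponents(m);w=(l==l[int(D[1]),int(D[0])]).astype(np.uint8)
    r=cv2.minAreaRect(cv2.findContours(w,0,2)[0][0]);bx=cv2.boxPoints(r);Q=np.array([onz(c,*q,.018) for q in bx]);print('pad corners',Q[:,:2].round(4).tolist())
E
```

```text
hub [ 0.53121184 -0.04207848  0.23479419] 0.0007240536032835739
knob [ 0.59594754 -0.03220207  0.28585895] 0.0004943369475139142 0.06548475938566849
hub@.234 [ 0.53094086 -0.04263634  0.234     ]
hub@.234 [ 0.5312764  -0.04180601  0.234     ]
knob@.287 [ 0.59634461 -0.03167087  0.287     ]
knob@.287 [ 0.5957139  -0.03233041  0.287     ]
edge yaw deg -177.6006390409098
front edge [-6.04164081e-03  8.26663778e-02  2.22044605e-16] 94.18000853041683
pad corners [[0.5542, 0.1607], [0.4635, 0.1422], [0.4195, 0.3616], [0.5105, 0.3752]]
pad corners [[0.5092, 0.3795], [0.553, 0.1617], [0.4621, 0.1431], [0.419, 0.3583]]
```

>>> move_arm(
  series=[0.2, -0.043, -0.0233, 0, 8, 0.2, -0.086, -0.0466, 0, 16, 0.2, -0.129, -0.07, 0, 24, 0.2, -0.172, -0.0933, 0, 32, 0.2, -0.215, -0.1166, 0.01, 40, 0.2, -0.258, -0.14, 0.02, 48, 0.2, -0.301, -0.163, 0.03, 56, 0.2, -0.3446, -0.1866, 0.04, 60.7, 0.2, -0.3446, -0.1866, 0.04, 60.7, 0.2, -0.3446, -0.1866, 0.04, 60.7],
  squeeze=30,
)

```text
clock: 1.55
ee_pos: [0.4712, 0.3338, 0.13]
eef_rot: [0.635, 0.773, 0.0, -0.0]
force: [0.7, 0.7, -0.2]
opening: 0.0563
grip_force: 0.0
```

```bash
cat >> h.py <<'E'
from scipy.spatial.transform import Rotation as Ro
def totool(tgt,yawy=None):
    s=observe();M=Ro.from_quat(s['eef_rot']).as_matrix(); ang=np.degrees(np.arctan2(M[1,1],M[0,1]))
    print('ee',s['ee_pos'].round(4),'yaw y',ang.round(2),'f',s['force'].round(2),'open',s['opening'],'t',s['clock'],'shift',(M.T@(np.array(tgt)-s['ee_pos'])).round(4))
E
python3 - <<'E'
from h import *
totool([.4712,.3331,.031])
c=camera('wrist');cv2.imwrite('pics/w1.png',c['pixels'])
for k,lo,hi in(("green",(40,80,40),(85,255,255)),("yellow",(17,200,100),(30,255,255))):
    for s,ce in blobs(c,lo,hi,200)[0]: print(k,s,ce,onz(c,*ce,.07 if k=='green' else .018))
E
```

```text
ee [0.4712 0.3338 0.13  ] yaw y 11.23 f [ 0.74  0.68 -0.2 ] open 0.056294670987640905 t 1.55 shift [-0.0007 -0.0001  0.099 ]
green [314, 206, 25, 62, 1406] [326.0, 238.5] [0.46975302 0.33832221 0.07      ]
```

View pics/w1.png

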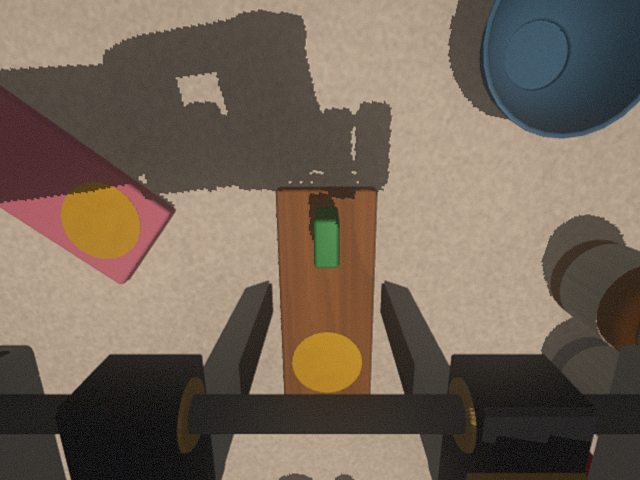

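The wrist view shows the handle at (326,243), centred between the fingers and aligned, so I'll descend and grip.

>>> move_arm(
  series=[0.2, 0, 0, 0.05, 0, 0.2, 0, 0, 0.09, 0, 0.2, 0, 0, 0.098, 0, -0.4, 0, 0, 0.098, 0, -0.9, 0, 0, 0.098, 0, -0.9, 0, 0, 0.098, 0, -0.9, 0, 0, 0.098, 0, -0.9, 0, 0, 0.098, 0],
  squeeze=40,
)

```text
clock: 2.6
ee_pos: [0.4719, 0.3337, 0.0327]
eef_rot: [0.635, 0.773, 0.0, 0.0]
force: [-1.6, 0.1, 4.9]
opening: 0.0184
grip_force: 40.0
```

```bash
python3 - <<'E'
from h import *
totool([.5239,.0977,.031])
for n in('scene','top'):
    c=camera(n)
    for s,ce in blobs(c,(17,200,100),(30,255,255),150)[0]: print(n,ce,onz(c,*ce,.018))
E
```

```text
ee [0.4719 0.3337 0.0327] yaw y 11.2 f [-1.63  0.12  4.87] open 0.018410708571689003 t 2.6 shift [-0.2416  0.0051  0.0016]
scene [349.6, 265.1] [0.49728993 0.19454456 0.018     ]
top [285.0, 262.9] [0.49993518 0.19690675 0.018     ]
```

>>> move_arm(
  series=[-0.9, -0.01, 0, 0, 1, -0.9, -0.035, 0.001, 0, 2, -0.9, -0.065, 0.0015, 0, 3, -0.9, -0.095, 0.002, 0, 4, -0.9, -0.125, 0.0025, 0, 5, -0.9, -0.155, 0.003, 0, 6, -0.9, -0.185, 0.004, 0, 7, -0.9, -0.21, 0.0045, 0, 8, -0.9, -0.228, 0.005, 0, 8.2, -0.9, -0.238, 0.005, 0, 8.2, -0.9, -0.241, 0.005, 0, 8.2, -0.9, -0.241, 0.005, 0, 8.2],
)

```text
clock: 4.2
ee_pos: [0.524, 0.0977, 0.0327]
eef_rot: [0.689, 0.725, 0.001, 0.0]
force: [-0.8, 1.8, 6.6]
opening: 0.0184
grip_force: 40.0
```

```bash
cat > chk.py <<'E'
from h import *
totool([.5238,.0982,.031])
ims=[]
for n in('scene','top'):
    c=camera(n)
    for s,ce in blobs(c,(17,200,100),(30,255,255),50)[0]: print(n,'disc',ce,onz(c,*ce,.018),s)
    for s,ce in blobs(c,(40,80,40),(85,255,255))[0]: print(n,'green',ce,onz(c,*ce,.06))
    p=proj(c,np.array([.5312,-.0421,.03])).astype(int)
    ims.append(cv2.convertScaleAbs(cv2.resize(c['pixels'][p[1]-50:p[1]+50,p[0]-60:p[0]+20] if n=='top' else c['pixels'][p[1]-50:p[1]+50,p[0]-20:p[0]+60],None,fx=5,fy=5,interpolation=2),alpha=1.7)); print(p)
cv2.imwrite('pics/chk.png',np.hstack(ims))
E
python3 chk.py
```

```text
ee [0.524  0.0977 0.0327] yaw y 2.91 f [-0.84  1.79  6.61] open 0.018361315256690575 t 4.2 shift [ 0.0005 -0.0001  0.0017]
scene disc [406.1, 209.7] [0.27048359 0.298704   0.018     ] [395, 200, 23, 20, 349]
scene green [438.3, 176.4] [0.15205104 0.35883284 0.06      ]
[268 247]
top disc [242.2, 353.4] [0.2734472  0.30135904 0.018     ] [229, 340, 27, 28, 604]
top green [211.5, 407.6] [0.1480314  0.36511172 0.06      ]
[378 249]
```

View pics/chk.png

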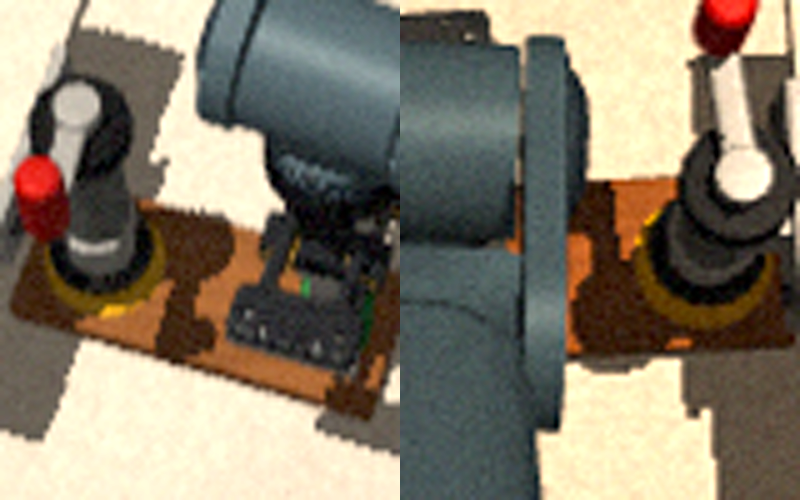

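>>> move_arm(
  series=[-0.5, 0, 0, 0, 0, 0.2, 0, 0, 0, 0, 0.2, 0, 0, 0, 0, 0.2, 0, 0, 0, 0, 0.2, 0, 0, -0.02, 0, 0.2, 0, 0, -0.06, 0, 0.2, 0.02, 0, -0.12, 0, 0.2, 0.06, 0, -0.17, 0, 0.2, 0.1, 0, -0.22, 0, 0.2, 0.15, 0, -0.27, 0, 0.2, 0.18, 0, -0.29, 0, 0.2, 0.18, 0, -0.29, 0],
)

```text
clock: 5.8
ee_pos: [0.5144, 0.28, 0.3246]
eef_rot: [0.687, 0.727, 0.002, 0.001]
force: [-0.2, -0.5, -0.2]
opening: 0.0562
grip_force: 0.0
```

```bash
cat > chk2.py <<'E'
from h import *
totool([.5960,-.0322,.32])
J=np.array([.5312,-.0421])
for n in('scene','top'):
    c=camera(n)
    for s,ce in blobs(c,(40,80,40),(85,255,255))[0]: print(n,'green',ce,onz(c,*ce,.06))
    h=cv2.cvtColor(c['pixels'],cv2.COLOR_BGR2HSV);m=cv2.inRange(h,np.array((4,100,25)),np.array((30,255,255)))
    n_,l=cv2.connectedComponents(m);
    q=proj(c,np.array([J[0]-.0035,J[1]+.07,.018])).astype(int);w=(l==l[q[1],q[0]]).astype(np.uint8)
    P=np.vstack(cv2.findContours(w,0,2)[0]); r=cv2.minAreaRect(P)
    Q=np.array([onz(c,*x,.018)[:2] for x in cv2.boxPoints(r)]);Q=Q[np.argsort(Q[:,1])]
    lo,hi=Q[:2].mean(0),Q[2:].mean(0);d=hi-lo;print(n,'pad',w.sum(),'len',np.linalg.norm(d),'yaw',np.degrees(np.arctan2(-d[0],d[1])),'origin',lo+d*45/220,hi-d/np.linalg.norm(d)*.175)
    # disc outer rim: yellowish pixels, circle fit in pad plane
    m=cv2.inRange(h,np.array((17,150,40)),np.array((30,255,255)));ys,xs=np.nonzero(m)
    X=np.array([onz(c,x,y,.018)[:2] for x,y in zip(xs,ys)]);k=np.linalg.norm(X-J,axis=1)<.055;X=X[k]
    print(' disc px',len(X),'minEnclosing',cv2.minEnclosingCircle(X.astype(np.float32)))
    p=proj(c,np.array([.5312,-.0421,.03])).astype(int)
    cv2.imwrite(f'pics/c2{n}.png',cv2.convertScaleAbs(cv2.resize(c['pixels'][p[1]-50:p[1]+50,p[0]-40:p[0]+40],None,fx=5,fy=5,interpolation=2),alpha=1.7))
cv2.imwrite('pics/c2.png',np.hstack([cv2.imread(f'pics/c2{n}.png') for n in('scene','top')]))
E
python3 chk2.py
```

```text
ee [0.5144 0.28   0.3246] yaw y 3.2 f [-0.18 -0.46 -0.23] open 0.05624034135074181 t 5.8 shift [-0.3162  0.064   0.0045]
scene green [314.5, 257.6] [0.52542772 0.09690054 0.06      ]
scene pad 1673 len 0.22642110651159644 yaw 2.669960592770725 origin [ 0.53077339 -0.04618995] [ 0.53053546 -0.0410878 ]
 disc px 136 minEnclosing ((0.5300737619400024, -0.031559307128190994), 0.04716137424111366)
top green [323.7, 249.7] [0.52651138 0.09745607 0.06      ]
top pad 2240 len 0.22214744336697856 yaw 2.1256448270485584 origin [ 0.52948976 -0.0420811 ] [ 0.5294264  -0.04037408]
 disc px 142 minEnclosing ((0.5301821231842041, -0.0409943088889122), 0.03550568222999573)
```

View pics/c2.png

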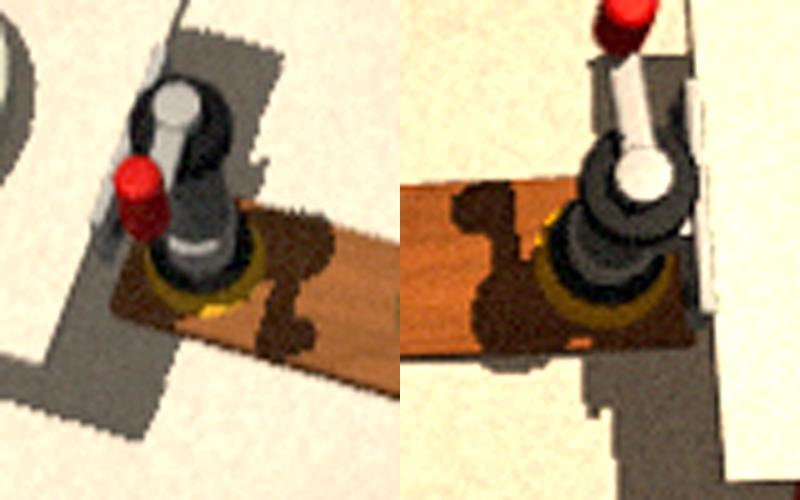

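The pad sits within about 1.5 mm of the axis. Next I'll grip the crank knob.

>>> move_arm(
  series=[0.2, -0.04, 0.008, 0, 0, 0.2, -0.09, 0.018, 0, 0, 0.2, -0.14, 0.028, 0, 0, 0.2, -0.19, 0.038, 0, 0, 0.2, -0.24, 0.048, 0, 0, 0.2, -0.28, 0.058, 0, 0, 0.2, -0.31, 0.064, 0, 0, 0.2, -0.316, 0.064, 0, 0, 0.2, -0.316, 0.064, 0, 0, 0.2, -0.316, 0.064, 0, 0],
)

```text
clock: 7.15
ee_pos: [0.5938, -0.0335, 0.3216]
eef_rot: [0.688, 0.726, -0.0, -0.0]
force: [0.9, -0.4, -0.4]
opening: 0.0562
grip_force: 0.0
```

```bash
python3 - <<'E'
from h import *
totool([.5960,-.0322,.243]); print(observe()['qpos'].round(2))
c=camera('wrist');cv2.imwrite('pics/w2.png',c['pixels']); print(proj(c,np.array([.596,-.0322,.287])))
for s,ce in blobs(c,(0,150,80),(6,255,255))[0]: print(s,ce,onz(c,*ce,.287))
E
```

```text
ee [ 0.5938 -0.0335  0.3216] yaw y 3.06 f [ 0.9  -0.45 -0.37] open 0.05618370872049902 t 7.15 shift [0.0012 0.0023 0.0786]
[-0.25  0.03  1.52  0.    1.59 -0.3 ]
[329.92889262 253.19793876]
[462, 23, 81, 86, 2107] [492.8, 58.5] [0.68777372 0.09712911 0.287     ]
[314, 237, 34, 31, 653] [329.2, 253.6] [ 0.59550593 -0.03252337  0.287     ]
```

View pics/w2.png

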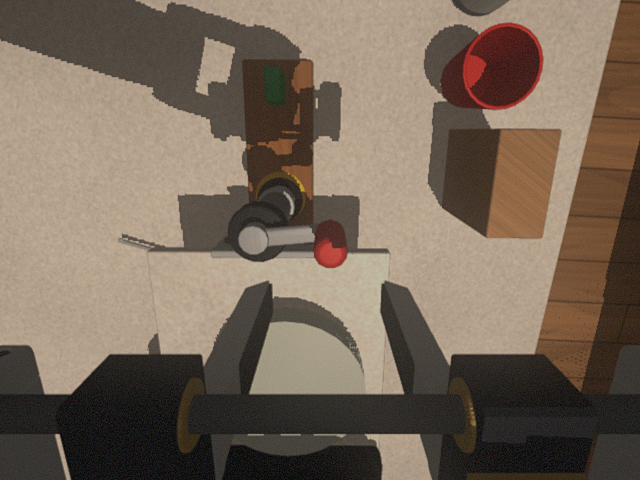

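The wrist view puts the knob at (329,254), which matches the estimate to within 1 mm. I'll descend and close on it.

>>> move_arm(
  series=[0.2, 0.001, 0.002, 0.03, 0, 0.2, 0.001, 0.002, 0.065, 0, 0.2, 0.001, 0.002, 0.0785, 0, -0.3, 0.001, 0.002, 0.0785, 0, -0.8, 0.001, 0.002, 0.0785, 0, -0.8, 0.001, 0.002, 0.0785, 0, -0.8, 0.001, 0.002, 0.0785, 0, -0.8, 0.001, 0.002, 0.0785, 0],
  squeeze=30,
)

```text
clock: 8.2
ee_pos: [0.5967, -0.0335, 0.2446]
eef_rot: [0.688, 0.725, 0.0, 0.001]
force: [-0.4, 1.5, 3.8]
opening: 0.0227
grip_force: 30.0
```

```bash
cat > arc.py <<'E'
import sys
from h import *
J=np.array([.5312,-.0421]); s=observe();M=Ro.from_quat(s['eef_rot']).as_matrix()
e=s['ee_pos'][:2]-J; a=np.degrees(np.arctan2(e[1],e[0])); f=s['force'][:2]
u=e/np.linalg.norm(e); print('ang',a.round(2),'r',np.linalg.norm(e).round(4),'f',s['force'].round(1),'tangCCW',(f@[-u[1],u[0]]).round(2),'rad',(f@u).round(2),'t',s['clock'],'z',s['ee_pos'][2].round(4),'open',s['opening'].round(4))
a0=float(sys.argv[1]) if len(sys.argv)>1 else a; st=float(sys.argv[2]); n=int(sys.argv[3])
p0=J+.065*np.array([np.cos(np.radians(a0)),np.sin(np.radians(a0))])  # commanded
for i in range(1,n+1):
    b=np.radians(a0-st*i); w=J+.065*np.array([np.cos(b),np.sin(b)])-p0
    d=M.T@np.r_[w,0]; print(round(a0-st*i,1),d[:2].round(4))
E
python3 arc.py 8.7 10 12
```

```text
Traceback (most recent call last):
  File "arc.py", line 5, in <module>
    u=e/np.linalg.norm(e); print('ang',a.round(2),'r',np.linalg.norm(e).round(4),'f',s['force'].round(1),'tangCCW',(f@[-u[1],u[0]]).round(2),'rad',(f@u).round(2),'t',s['clock'],'z',s['ee_pos'][2].round(4),'open',s['opening'].round(4))
                                                                                                                                                                                                                    ^^^^^^^^^^^^^^^^^^
AttributeError: 'float' object has no attribute 'round'
```

```bash
sed -i "s/s\['opening'\].round(4)/s['opening']/" arc.py; python3 arc.py 8 10 9
```

```text
ang 7.5 r 0.0661 f [-0.4  1.5  3.8] tangCCW 1.53 rad -0.23 t 8.2 z 0.2446 open 0.02265813207391633
-2.0 [-0.0113 -0.    ]
-12.0 [-0.0225 -0.002 ]
-22.0 [-0.0331 -0.0058]
-32.0 [-0.0429 -0.0115]
-42.0 [-0.0516 -0.0188]
-52.0 [-0.0589 -0.0275]
-62.0 [-0.0646 -0.0373]
-72.0 [-0.0684 -0.0479]
-82.0 [-0.0704 -0.0591]
```

>>> move_arm(
  series=[-0.8, -0.0113, 0, 0, 0, -0.8, -0.0225, -0.002, 0, 0, -0.8, -0.0331, -0.0058, 0, 0, -0.8, -0.0429, -0.0115, 0, 0, -0.8, -0.0516, -0.0188, 0, 0, -0.8, -0.0589, -0.0275, 0, 0, -0.8, -0.0646, -0.0373, 0, 0, -0.8, -0.0684, -0.0479, 0, 0, -0.8, -0.0704, -0.0591, 0, 0],
)

```text
clock: 9.32
ee_pos: [0.5434, -0.1069, 0.2446]
eef_rot: [0.688, 0.725, 0.003, 0.003]
force: [7.3, 1.7, 0.7]
opening: 0.0228
grip_force: 30.0
```

```bash
python3 arc.py -82 10 3
```

```text
ang -79.35 r 0.0659 f [7.3 1.7 0.7] tangCCW 7.51 rad -0.27 t 9.325 z 0.2446 open 0.022806257798509828
-92.0 [ 0.     -0.0113]
-102.0 [ 0.002  -0.0225]
-112.0 [ 0.0058 -0.0331]
```

```bash
python3 - <<'E'
from h import *
M=Ro.from_quat(observe()['eef_rot']).as_matrix()
P=lambda a:.065*np.array([np.cos(np.radians(a)),np.sin(np.radians(a)),0])
for a in range(-102,-300,-15): print(a,a-15,[(M.T@(P(a-k)-P(a)))[:2].round(4).tolist() for k in(7.5,15)],'CCW tang at end',(-np.sin(np.radians(a-13))).round(2),np.cos(np.radians(a-13)).round(2))
E
```

```text
-102 -117 [[0.0027, -0.0081], [0.0065, -0.0157]] CCW tang at end 0.91 -0.42
-117 -132 [[0.0047, -0.0071], [0.0103, -0.0135]] CCW tang at end 0.77 -0.64
-132 -147 [[0.0064, -0.0056], [0.0135, -0.0103]] CCW tang at end 0.57 -0.82
-147 -162 [[0.0076, -0.0038], [0.0157, -0.0065]] CCW tang at end 0.34 -0.94
-162 -177 [[0.0083, -0.0017], [0.0168, -0.0022]] CCW tang at end 0.09 -1.0
-177 -192 [[0.0085, 0.0006], [0.0168, 0.0022]] CCW tang at end -0.17 -0.98
-192 -207 [[0.0081, 0.0027], [0.0157, 0.0065]] CCW tang at end -0.42 -0.91
-207 -222 [[0.0071, 0.0047], [0.0135, 0.0103]] CCW tang at end -0.64 -0.77
-222 -237 [[0.0056, 0.0064], [0.0103, 0.0135]] CCW tang at end -0.82 -0.57
-237 -252 [[0.0038, 0.0076], [0.0065, 0.0157]] CCW tang at end -0.94 -0.34
-252 -267 [[0.0017, 0.0083], [0.0022, 0.0168]] CCW tang at end -1.0 -0.09
-267 -282 [[-0.0006, 0.0085], [-0.0022, 0.0168]] CCW tang at end -0.98 0.17
-282 -297 [[-0.0027, 0.0081], [-0.0065, 0.0157]] CCW tang at end -0.91 0.42
-297 -312 [[-0.0047, 0.0071], [-0.0103, 0.0135]] CCW tang at end -0.77 0.64
```

>>> move_arm(
  series=[-0.8, 0, -0.0113, 0, 0, -0.8, 0.002, -0.0225, 0, 0],
)

```text
clock: 9.57
ee_pos: [0.5208, -0.1068, 0.2446]
eef_rot: [0.688, 0.725, 0.002, 0.004]
force: [7.8, -0.0, 0.9]
opening: 0.0228
grip_force: 30.0
```

>>> move_arm(
  series=[-0.8, 0.0027, -0.0081, 0, 0, -0.8, 0.0065, -0.0157, 0, 0],
)

```text
clock: 9.82
ee_pos: [0.5046, -0.1016, 0.2446]
eef_rot: [0.689, 0.725, 0.002, 0.004]
force: [7.6, -3.0, -0.1]
opening: 0.0227
grip_force: 30.0
```

>>> move_arm(
  series=[-0.8, 0.0047, -0.0071, 0, 0, -0.8, 0.0103, -0.0135, 0, 0],
)

```text
clock: 10.07
ee_pos: [0.4904, -0.0925, 0.2446]
eef_rot: [0.689, 0.725, 0.001, 0.004]
force: [6.6, -3.9, 0.6]
opening: 0.0224
grip_force: 30.0
```

7.6: still free.

>>> move_arm(
  series=[-0.8, 0.0064, -0.0056, 0, 0, -0.8, 0.0135, -0.0103, 0, 0],
)

```text
clock: 10.32
ee_pos: [0.4791, -0.08, 0.2446]
eef_rot: [0.689, 0.725, 0.0, 0.004]
force: [5.6, -5.3, 0.6]
opening: 0.0226
grip_force: 30.0
```

Tangential 7.5: free.

>>> move_arm(
  series=[-0.8, 0.0076, -0.0038, 0, 0, -0.8, 0.0157, -0.0065, 0, 0],
)

```text
clock: 10.58
ee_pos: [0.4712, -0.065, 0.2446]
eef_rot: [0.689, 0.725, -0.001, 0.004]
force: [3.4, -6.9, 1.9]
opening: 0.0225
grip_force: 30.0
```

7.6: free.

>>> move_arm(
  series=[-0.8, 0.0083, -0.0017, 0, 0, -0.8, 0.0168, -0.0022, 0, 0],
)

```text
clock: 10.82
ee_pos: [0.4676, -0.0484, 0.2446]
eef_rot: [0.689, 0.725, -0.002, 0.003]
force: [0.2, -6.6, 3.4]
opening: 0.023
grip_force: 30.0
```

>>> move_arm(
  series=[-0.8, 0.0085, 0.0006, 0, 0, -0.8, 0.0168, 0.0022, 0, 0],
)

```text
clock: 11.08
ee_pos: [0.4683, -0.0314, 0.2446]
eef_rot: [0.689, 0.725, -0.002, 0.002]
force: [-2.4, -7.5, 4.1]
opening: 0.0228
grip_force: 30.0
```

7.8: free.

>>> move_arm(
  series=[-0.8, 0.0081, 0.0027, 0, 0, -0.8, 0.0157, 0.0065, 0, 0],
)

```text
clock: 11.32
ee_pos: [0.4735, -0.0151, 0.2445]
eef_rot: [0.689, 0.725, -0.002, 0.002]
force: [-3.4, -6.8, 5.6]
opening: 0.0229
grip_force: 30.0
```

>>> move_arm(
  series=[-0.8, 0.0071, 0.0047, 0, 0, -0.8, 0.0135, 0.0103, 0, 0],
)

```text
clock: 11.58
ee_pos: [0.4824, -0.0011, 0.2445]
eef_rot: [0.689, 0.725, -0.003, 0.001]
force: [-8.5, -7.4, 6.8]
opening: 0.0228
grip_force: 30.0
```

Tangential is now 11.1, so contact at about 35 N. Small steps from here.

```bash
python3 arc.py -222 1 6
```

```text
ang 139.95 r 0.0638 f [-8.5 -7.4  6.8] tangCCW 11.12 rad 1.77 t 11.575 z 0.2445 open 0.022847318168688117
-223.0 [0.0008 0.0008]
-224.0 [0.0016 0.0016]
-225.0 [0.0023 0.0025]
-226.0 [0.0031 0.0033]
-227.0 [0.0038 0.0042]
-228.0 [0.0046 0.0051]
```

>>> move_arm(
  series=[-0.8, 0.0011, 0.0009, 0, 0, -0.8, 0.0016, 0.0015, 0, 0, -0.8, 0.0016, 0.0015, 0, 0],
)

```text
clock: 11.95
ee_pos: [0.4836, 0.0004, 0.2445]
eef_rot: [0.689, 0.725, -0.003, 0.001]
force: [-7.2, -7.0, 6.8]
opening: 0.0229
grip_force: 30.0
```

```bash
python3 arc.py -224 1 6; python3 - <<'E'
from plant import observe,camera
for i in range(4): camera('top'); print(observe()['force'].round(2),observe()['ee_pos'].round(4))
E
```

```text
ang 138.24 r 0.0638 f [-7.2 -7.   6.8] tangCCW 9.99 rad 0.71 t 11.95 z 0.2445 open 0.0229447797772378
-225.0 [0.0008 0.0008]
-226.0 [0.0015 0.0017]
-227.0 [0.0023 0.0025]
-228.0 [0.003  0.0034]
-229.0 [0.0037 0.0043]
-230.0 [0.0044 0.0052]
[-8.25 -6.98  6.51] [4.836e-01 4.000e-04 2.445e-01]
[-7.4  -6.43  8.01] [4.836e-01 4.000e-04 2.445e-01]
[-7.31 -6.93  7.06] [4.836e-01 4.000e-04 2.445e-01]
[-7.43 -6.59  7.12] [4.836e-01 4.000e-04 2.445e-01]
```

>>> move_arm(
  series=[-0.8, 0.0008, 0.0008, 0, 0, -0.8, 0.0015, 0.0017, 0, 0],
)

```text
clock: 12.4
ee_pos: [0.485, 0.0019, 0.2445]
eef_rot: [0.689, 0.725, -0.003, 0.001]
force: [-7.8, -7.4, 7.4]
opening: 0.0225
grip_force: 30.0
```

```bash
python3 arc.py -226 1 6
```

```text
ang 136.42 r 0.0638 f [-7.8 -7.4  7.4] tangCCW 10.72 rad 0.53 t 12.4 z 0.2445 open 0.022502933498171826
-227.0 [0.0007 0.0009]
-228.0 [0.0015 0.0017]
-229.0 [0.0022 0.0026]
-230.0 [0.0029 0.0035]
-231.0 [0.0035 0.0044]
-232.0 [0.0042 0.0054]
```

>>> move_arm(
  series=[-0.8, 0.0007, 0.0009, 0, 0, -0.8, 0.0015, 0.0017, 0, 0, -0.8, 0.0022, 0.0026, 0, 0],
)

```text
clock: 12.78
ee_pos: [0.4873, 0.0042, 0.2445]
eef_rot: [0.689, 0.725, -0.004, 0.0]
force: [-9.5, -6.9, 7.8]
opening: 0.0229
grip_force: 30.0
```

```bash
python3 arc.py -229 1 6; python3 - <<'E'
from plant import observe,camera
import numpy as np
for i in range(4): camera('top'); f=observe()['force']; print(f.round(2), (f[:2]@[-.70,-.715]).round(2))
E
```

```text
ang 133.5 r 0.0638 f [-9.5 -6.9  7.8] tangCCW 11.7 rad 1.53 t 12.775 z 0.2445 open 0.022897643282898318
-230.0 [0.0007 0.0009]
-231.0 [0.0014 0.0018]
-232.0 [0.002  0.0027]
-233.0 [0.0027 0.0037]
-234.0 [0.0033 0.0046]
-235.0 [0.0039 0.0056]
[-9.23 -5.68  7.89] 10.52
[-9.44 -7.57  7.72] 12.02
[-8.95 -6.71  8.01] 11.06
[-8.66 -6.67  7.62] 10.83
```

>>> move_arm(
  series=[-0.8, 0.0007, 0.0009, 0, 0, -0.8, 0.0014, 0.0018, 0, 0],
)

```text
clock: 13.22
ee_pos: [0.4888, 0.0057, 0.2444]
eef_rot: [0.689, 0.725, -0.004, 0.0]
force: [-9.6, -8.6, 9.1]
opening: 0.023
grip_force: 30.0
```

```bash
python3 arc.py -231 1 3; python3 - <<'E'
from plant import observe,camera
import numpy as np
F=[]
for i in range(8): camera('top'); f=observe()['force']; F.append(f[:2]@[-.746,-.665])
print(np.round(F,2),np.mean(F), observe()['ee_pos'])
E
```

```text
ang 131.55 r 0.0639 f [-9.6 -8.6  9.1] tangCCW 12.86 rad -0.03 t 13.225 z 0.2444 open 0.022965442940068307
-232.0 [0.0007 0.0009]
-233.0 [0.0013 0.0019]
-234.0 [0.0019 0.0028]
[12.05 11.51 10.94 11.64 10.69 11.98 11.81 10.48] 11.386305141519735 [0.48893136 0.00574027 0.24445766]
```

>>> move_arm(
  series=[-0.8, -0.0007, -0.0009, 0, 0, -0.8, -0.0007, -0.0009, 0, 0],
)

```text
clock: 13.88
ee_pos: [0.4888, 0.0056, 0.2445]
eef_rot: [0.689, 0.725, -0.002, 0.001]
force: [-6.2, -5.2, 7.0]
opening: 0.0222
grip_force: 30.0
```

>>> move_arm(
  series=[-0.8, -0.0013, -0.0017, 0, 0, -0.8, -0.0013, -0.0017, 0, 0, -0.4, -0.0013, -0.0017, 0, 0, 0.1, -0.0013, -0.0017, 0, 0, 0.1, -0.0013, -0.0017, 0, 0, 0.1, -0.0013, -0.0017, 0, 0],
)

```text
clock: 14.62
ee_pos: [0.488, 0.0063, 0.243]
eef_rot: [0.688, 0.725, -0.0, -0.0]
force: [-0.1, -0.9, -0.2]
opening: 0.0508
grip_force: 0.0
```

```bash
python3 -c "
from h import *
totool([.4888,.0056,.36])"
```

```text
ee [0.488  0.0063 0.243 ] yaw y 3.01 f [-0.08 -0.9  -0.16] open 0.05076844064457273 t 14.625 shift [-0.0007  0.0007 -0.117 ]
```

Released cleanly. I'll lift away and check.

>>> move_arm(
  series=[0.1, -0.001, -0.002, -0.02, 0, 0.1, -0.001, -0.002, -0.06, 0, 0.1, -0.001, -0.002, -0.1, 0, 0.1, 0.05, -0.02, -0.11, 0, 0.1, 0.1, -0.04, -0.11, 0, 0.1, 0.15, -0.06, -0.11, 0, 0.1, 0.2, -0.08, -0.11, 0, 0.1, 0.25, -0.1, -0.11, 0, 0.1, 0.25, -0.1, -0.11, 0, 0.1, 0.25, -0.1, -0.11, 0],
)

```text
clock: 15.88
ee_pos: [0.3753, 0.2503, 0.3532]
eef_rot: [0.688, 0.725, -0.0, 0.0]
force: [-0.0, -0.8, 0.2]
opening: 0.0518
grip_force: 0.0
```

```bash
python3 chk2.py; python3 - <<'E'
from h import *
P={}
for n in('scene','top'):
    c=camera(n); r=[q for q in blobs(c,(0,150,80),(6,255,255),30)[0]]; print(n,r)
    for q in r: print(onz(c,*q[1],.27))
E
```

```text
ee [0.3753 0.2503 0.3532] yaw y 3.02 f [-0.02 -0.77  0.18] open 0.05181263421050374 t 15.875 shift [-0.2937  0.2055  0.0333]
scene green [314.2, 257.1] [0.52428977 0.09559458 0.06      ]
scene pad 1652 len 0.22329644699969314 yaw 2.49210880382327 origin [ 0.53067554 -0.04460082] [ 0.53056152 -0.04198113]
 disc px 93 minEnclosing ((0.5349788665771484, -0.039755042642354965), 0.04037148132920265)
top green [323.7, 249.7] [0.52651138 0.09745607 0.06      ]
top pad 2122 len 0.22150949584326432 yaw 2.3465316535750236 origin [ 0.52811291 -0.04220243] [ 0.52806375 -0.0410027 ]
 disc px 90 minEnclosing ((0.530613124370575, -0.04164127632975578), 0.03530564159154892)
scene [([281, 197, 10, 8, 56], [285.4, 200.1]), ([276, 321, 33, 32, 342], [294.0, 340.2])]
[0.48131505 0.00127763 0.27      ]
[0.81045465 0.14781165 0.27      ]
top [([297, 134, 33, 32, 261], [311.5, 153.8]), ([361, 244, 11, 11, 94], [366.2, 249.1])]
[0.70343951 0.12112216 0.27      ]
[0.49179126 0.00575845 0.27      ]
```

View pics/c2.png

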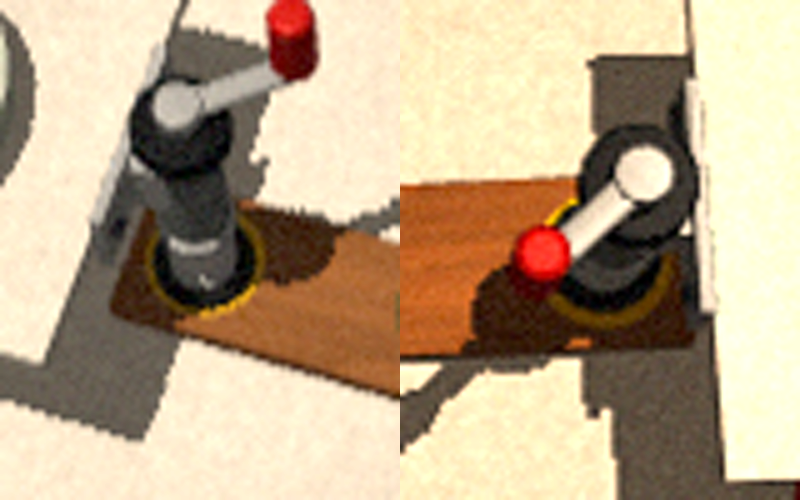

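The foot sits centred on the disc with an even yellow rim, the crank has held its position, and the pad hasn't moved. I'll hand the job in.

```bash
python3 -c "
from plant import close_job
print(close_job())"
```

```text
the job is handed in; nothing more can be done
None
```

The job is handed in: the pad is under the foot to within about 2–3 mm of the disc's centre, the jack is snugged to about 50 N (estimated 41–57 N from handle force), and the gripper has let go and touched nothing else.

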